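# Tilt a parts tray to gather the adapter rings in its blue corner

## Task

Take the white parts tray by the black bar of its handle and lift it level, well clear of the bench. Then tilt it towards its blue corner until both black camera adapter rings have slid together into that corner, and finish holding the tray up and tilted like that, the rings at rest in the corner, so that they can be picked out: do not put it down or let go. Do not spill the rings, and leave the dropper bottle, the lens canister and the wafer case where they stand.

Things in the scene. Friction and masses are not known exactly. Their poses are not given: they have to be found in the camera images.
- tray: White open plastic parts tray, 178 (x) x 124 (y) x 40 mm high, walls and floor 4 mm, about 0.22 kg, loose on the bench. Origin: centre of its underside, z up. A blue cap marks the +x +y corner. Fixed handle over its middle: steel straps rise from the long walls to a black bar. Inside it is smooth: rings start to slide at 8 to 13 degrees; about 30 degrees straight to the blue corner runs them home.
- tray_grip (a point): Middle of the black rubber-covered handle bar, on the tray's z axis, 95 mm above its underside. The bar runs along the tray's y (close the fingers along x): 124 mm long, 14 mm wide (x), 16 mm high, 47 mm of free space below it to the tray's rim. It does not swing. Axes as the tray's.
- tray_corner (a point): The blue corner, inside: where the floor meets both walls, at 85 (x), 58 (y), 4 (z) mm from the tray's origin. Axes as the tray's; the bisector of the two walls points along (1, 1) in its x, y.
- tray_far (a point): The inside corner diagonally across the tray from the blue one, at -85, -58, 4 mm from the tray's origin. Axes as the tray's.
- ring_a: Black camera adapter ring (short open tube), 40 mm in diameter, 18 mm high, 0.04 kg, lying flat on the tray's floor. Origin: centre of its underside; z is the ring's axis. Gathered, the two rings touch each other and the corner walls: one right in the corner (origin 28 mm from point tray_corner) and the other beside it (63 mm), or one along each wall (40 to 60 mm).
- ring_b: A second black adapter ring, the same as ring_a.
- dropper: Bystander: dark red dropper bottle with a black cap, 36 mm wide, 86 mm high, standing loose. Origin: centre of its underside.
- canister: Bystander: cream screw canister of a lens, 41 mm in diameter, 50 mm high, standing loose. Origin: centre of its underside.
- case: Bystander: flat wafer case with a clear lid and black base, 97 x 119 x 28 mm, lying loose. Origin: centre of its underside.

How it is judged (in metres and radians):
On the way:
1. the tray is lifted level: both its blue corner and the opposite corner are more than 50 mm above the bench and it tilts less than 10 degrees (height (world z) of each of tray_corner, tray_far above 0.05 m and angle between tray's own z axis and vertical below 0.175 rad and contact force between the fingers and tray above 1 N), for 0.2 s.
At the end, for the whole second after the job is handed in: Fingers hold the tray, blue corner over 40 mm above the bench, tilted 17 to 50 degrees, touching no bystander; both ring origins within 75 mm of the inside of the blue corner, one within 60 mm, rings not touched by the fingers; tray and rings at rest (under 30 mm/s) (distance between each of ring_a, ring_b and tray_corner below 0.075 m and distance between any of ring_a, ring_b and tray_corner below 0.06 m and angle between tray's own z axis and vertical between 0.3 and 0.87 rad and height (world z) of tray_corner above 0.04 m and contact force between the fingers and tray above 1 N and contact force between tray and dropper below 0.2 N and contact force between tray and canister below 0.2 N and contact force between tray and case below 0.2 N and contact force between the fingers and ring_a below 0.2 N and contact force between the fingers and ring_b below 0.2 N and linear speed of each of tray, ring_a, ring_b below 0.03 m/s); the arm keeps its last pose, push and grip.
It fails at once if a ring leaves the tray (distance between any of ring_a, ring_b and tray above 0.12 m).
It fails at once if the tray is tipped beyond 57 degrees (angle between tray's own z axis and vertical above 1 rad).
It fails at once if a bystander is moved more than 20 mm (distance of any of dropper, canister, case from where it was at the start of the episode above 0.02 m).
It also fails if it takes over 35 s, if anything falls off the work surface, if the arm or the gripper's body presses on something with over 40 N, if the wrist force passes 120 N, or if a joint passes its speed limit or range.

## Robot

A 7-joint arm with a two-finger parallel gripper is mounted at the origin on a cart in front of the work surface, level with it; the furniture and walls round the work are solid. World frame = base frame: x ahead of the robot, y to its left, z up, the work surface at z = 0. Lengths are in mm, angles in rad, forces in N, time in s.
With the tool pointing down it reaches from about 350 to 775 mm from the base axis. Payload 3.1 kg.
Tool frame: the origin (TCP) lies on the centre line of the jaws, within the pads' length; the fingertips stand 11 mm ahead of it and the grasp point (between the pads) lies 8 mm behind it; z points along the fingers, y is the line along which they close (so a half turn about z gives the same grasp; the last joint's range is limited). The gripper opens to 85 mm and grips with 20 to 120 N. Pads are 22 mm wide; open, the fingers measure 114 mm over their backs; the gripper's body (76 mm by 85 mm) begins 54 mm behind the grasp point. The pads swing forward as they close: fully open they stand 13 mm farther back than shut.
Start: joints at [1.139, 0.311, 0.014, 1.512, -0.004, 1.319, -0.027], TCP at [209.035, -508.746, 207.504] pointing down, gripper open.
Joint ranges: [-2.7, 2.7], [-0.3, 1.91], [-1.27, 1.3], [0.12, 2.57], [-1.44, 4.58], [0.2, 2.03], [-3.05, 3.05]. Speed limits (rad/s): [2.79, 2.79, 3.14, 3.14, 3.14, 3.14, 3.14].

## Interface

Orientations are given as a unit quaternion [x, y, z, w].
In Python, from workcell import robot gives the robot as it stands.
- The arm moves only by the tool play_rows, never from a script. Its argument "targets" is a list of rows, each a list of 3 entries, a list of its own where there are three numbers: the shift along the tool's x, y, z in cm, then the turn, a rotation vector about the tool's x, y, z in degrees, then the finger opening in cm, from 0 to 8.54. In form: [[[tx, ty, tz], [rx, ry, rz], jaw], ...]. A call has 1 to 8 rows; each row shifts and turns the commanded pose from where the row before left it, along the tool's axes as they then stand; what a row does not reach is not made up. A row lasts 1/8 s, in which the tool goes at most 62.5 mm and 10.7 degrees, less where a joint would pass 70% of its speed; a pose out of reach is approached as far as the arm can. A call is refused whole if a number of a shift passes 6.25 or a number of a turn 10.7, either way. A call with a gripper value outside its range is refused whole. The fingers move at their own pace and stop on an object; the grip force is fixed at half the most. Time passes only in rows, so rows that do not move let the fingers close. It gives the time, the measured TCP pose, the force, the opening and the grip force at its end, in the units of the state.
- robot.sense(): the state, without advancing time (a new reading comes with each control period).
- robot.camera(name): name is "scene" or "top"; returns (picture, depth): 480x640x3 uint8, red, green, blue; 480x640 float32, mm along the optical axis (not along the pixel's ray), 0 where there is no reading.
- robot.calibration(name): a dict with "intrinsics" (3x3 intrinsics, pixels), "extrinsics" (4x4, takes a point from camera to world coordinates). Camera axes: x right, y down, z forward; pixel columns grow to the right and rows downward; lengths in mm; the calibration is good to about 2 mm. A picture is of the moment at which its call begins. calibration takes no time and is no camera call.
- robot.finish_job(): hands the job in; it is judged then, once.
The state is a dict: "time": time; "joint_pos": joint angles; "qvel": joint speeds; "effort": joint torques, N m; "tool_pos": TCP position; "orientation": TCP orientation; "force": force on the tool from outside, world axes, zero at the start; "torque": the same for the moment, N m; "finger_gap": finger opening in mm; "grasp_force": force on a finger pad.
Only numpy, scipy, OpenCV 4.12 (cv2) and the standard library are available. Lean on these libraries where they do the work, as an engineer would, in place of code of your own. Each camera call takes 0.05 s, during which the arm holds its last target. There are 200 camera calls.

## Working session

There is one attempt and no reset: what is moved stays moved. The work goes in short steps, Python scripts to look and compute and a tool call to move; the robot and the scene stay as the last step left them, time stands still between calls to the robot, and variables do not carry over. Pictures are saved under pics/ and viewed, at most 11 in all, crops included, and the job is handed in when it is done.

Besides the shell and the picture viewer there is one more tool, called as name(argument=value, ...) on one line, values as JSON. play_rows: Moves the arm, as the interface text tells. Its arguments: {"type":"object","properties":{"targets":{"type":"array","items":{"type":"array"}}},"required":["targets"]}

```bash
mkdir -p pics
python3 - <<'E'
from workcell import robot
import cv2,numpy as np
for n in("top","scene"):
    p,d=robot.camera(n); cv2.imwrite(f"pics/{n}0.png",p[:,:,::-1]); np.savez(f"{n}0.npz",p=p,d=d)
    c=robot.calibration(n); print(n,c["intrinsics"],np.round(c["extrinsics"],3))
print(robot.sense())
E
```

```text
top [[470.15165427   0.         321.67994339]
 [  0.         470.15165427 239.19623391]
 [  0.           0.           1.        ]] [[-2.200000e-02 -9.860000e-01  1.680000e-01  3.406870e+02]
 [-1.000000e+00  2.200000e-02 -2.000000e-03  5.271400e+01]
 [-2.000000e-03 -1.680000e-01 -9.860000e-01  1.168137e+03]
 [ 0.000000e+00  0.000000e+00  0.000000e+00  1.000000e+00]]
scene [[560.24875364   0.         304.92712845]
 [  0.         560.24875364 229.16633691]
 [  0.           0.           1.        ]] [[-7.100000e-01 -4.610000e-01  5.320000e-01 -2.391300e+02]
 [-7.040000e-01  4.500000e-01 -5.500000e-01  8.648820e+02]
 [ 1.400000e-02 -7.650000e-01 -6.440000e-01  1.018782e+03]
 [ 0.000000e+00  0.000000e+00  0.000000e+00  1.000000e+00]]
{'time': 0.1, 'joint_pos': array([ 1.13924867,  0.31166454,  0.01397698,  1.51288205, -0.004401  ,
        1.31915194, -0.02718187]), 'qvel': array([ 0.00050433, -0.0016193 ,  0.00032941, -0.00351194, -0.0005041 ,
        0.00151364, -0.00333974]), 'effort': array([ 7.25836690e-04, -3.80859983e+01,  1.46553009e-01, -2.31242448e+01,
        1.22846823e-02,  8.20169225e-03, -2.70081915e-05]), 'tool_pos': array([ 208.78779251, -508.09587509,  206.52524807]), 'orientation': array([ 9.81051272e-01,  1.93745518e-01, -2.41140981e-04, -1.00916031e-03]), 'force': array([ 1.05826765, -0.29239296, -0.13207856]), 'torque': array([0.0279187 , 0.01129546, 0.0234609 ]), 'grasp_force': 0.0, 'finger_gap': 85.5408128232687}
```

View pics/top0.png

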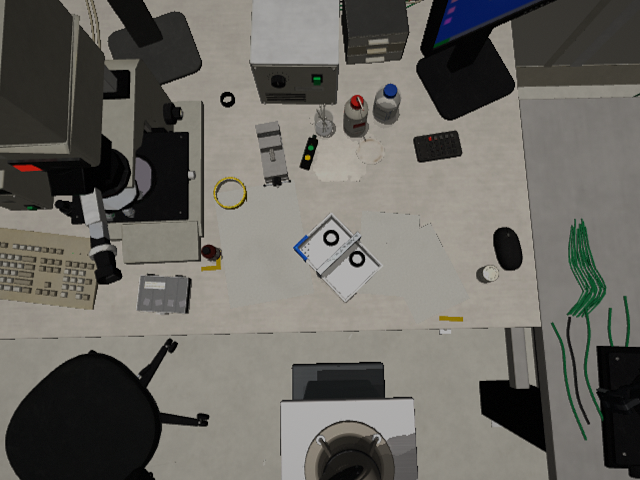

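View pics/scene0.png

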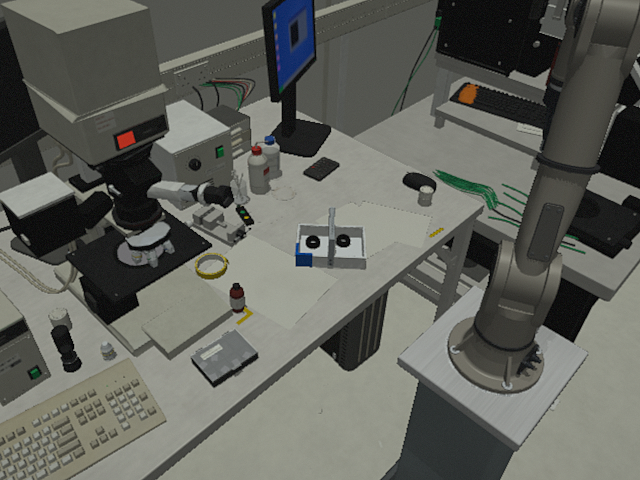

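The top view shows the tray at about (338,258), with its blue corner at (300,248), rings at (331,238) and (357,260), and the bar from (320,273) to (360,235). The dropper is at (211,252), the case at (164,293) and the canister at (488,273).

```bash
cat > h.py <<'E'
from workcell import robot
import numpy as np,cv2
from scipy.spatial.transform import Rotation as R
def ray(n,uv,z):
    c=robot.calibration(n);K=c["intrinsics"];E=c["extrinsics"]
    d=E[:3,:3]@np.linalg.solve(K,np.r_[uv,1.]);o=E[:3,3]
    return o+d*(z-o[2])/d[2]
def proj(n,P):
    c=robot.calibration(n);E=np.linalg.inv(c["extrinsics"]);q=c["intrinsics"]@(E[:3,:3]@np.asarray(P,float)+E[:3,3]);return q[:2]/q[2]
def pts(n,p,d):
    c=robot.calibration(n);K=c["intrinsics"];E=c["extrinsics"]
    v,u=np.mgrid[:480,:640];P=np.stack([(u-K[0,2])/K[0,0]*d,(v-K[1,2])/K[1,1]*d,d],-1)
    return P@E[:3,:3].T+E[:3,3]
E
python3 - <<'E'
from h import *
f=np.load("top0.npz");p,d=f["p"],f["d"];P=pts("top",p,d)
win=np.zeros((480,640),bool);win[200:315,280:400]=1
z=P[...,2]
bar=win&(z>85)&(z<120); q=P[bar]; print("bar n",len(q),"z",np.percentile(q[:,2],[5,50,95]))
r=cv2.minAreaRect(q[:,:2].astype(np.float32));print(r)
rim=win&(z>25)&(z<60);r=cv2.minAreaRect(P[rim][:,:2].astype(np.float32));print("rim",r,rim.sum(),np.median(z[rim]))
pf=p.astype(int);bl=win&(pf[...,2]>pf[...,0]+60);print("blue",P[bl].mean(0),bl.sum())
wt=win&(z>-10)&(z<60);print("bench z",np.median(z[310:320,240:300]))
v,u=np.nonzero(bl);print(u.min(),u.max(),v.min(),v.max(), ray("top",(u.mean(),v.mean()),40))
dark=win&(pf.sum(2)<120)&(z<50)
n,l,s,c=cv2.connectedComponentsWithStats(dark.astype(np.uint8))
for i in range(1,n):
  if s[i,4]>20:print(s[i],c[i],ray("top",c[i],18))
cv2.imwrite("pics/crop.png",cv2.resize(p[200:315,250:410,::-1],None,fx=5,fy=5,interpolation=cv2.INTER_CUBIC))
for n,uv in(("dropper",(211,252)),("case",(164,293)),("canister",(488,273))):print(n,ray("top",uv,40))
E
```

```text
bar n 372 z [ 98.20940434 102.65991538 106.08954041]
((488.90814208984375, 13.633567810058594), (14.665779113769531, 130.6409912109375), 42.105064392089844)
rim ((488.9461975097656, 14.127639770507812), (183.384521484375, 131.79669189453125), 42.19941711425781) 772 41.345584617746226
blue [512.89688597 102.50545002  44.01719312] 106
bench z -0.4884339402877913
293 307 235 260 [513.46601021 102.68501043  40.        ]
[324 230  15  16 106] [330.83962264 237.41509434] [540.29128395  27.99297197  18.        ]
[350 251  15  16 107] [356.74766355 258.37383178] [486.44678101 -34.4866334   18.        ]
dropper [507.1733532  319.78693148  40.        ]
case [410.73748737 430.40543137  40.        ]
canister [ 441.17080827 -346.82441017   40.        ]
```

View pics/crop.png

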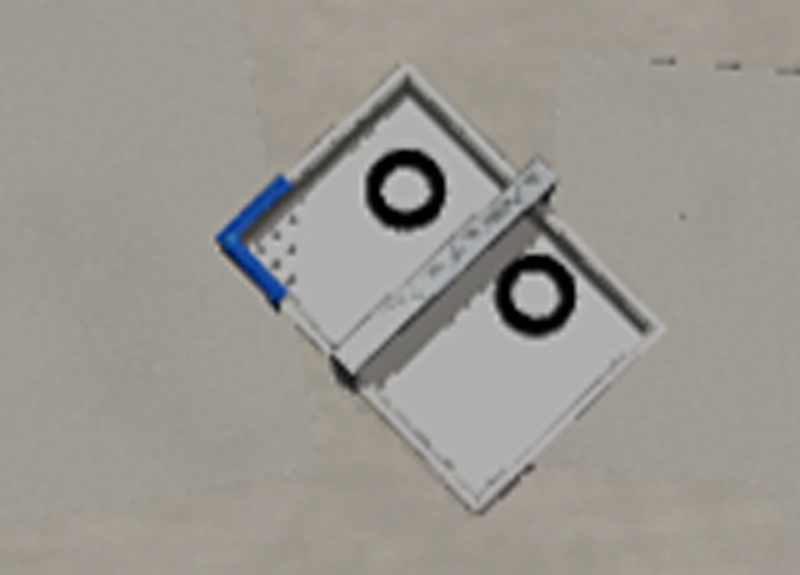

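```bash
cat >> h.py <<'E'
def plan(pos,Rm,goal,Rg,n,jaw):
    pos=np.array(pos,float);rows=[]
    for k in range(n,0,-1):
        t=np.round(Rm.inv().apply((np.array(goal)-pos)/k)/10,2)
        r=np.round((Rm.inv()*Rg).as_rotvec(degrees=True)/k,1)
        rows.append([t.tolist(),r.tolist(),jaw]); pos=pos+Rm.apply(t*10);Rm=Rm*R.from_rotvec(r,degrees=True)
    print(rows);return pos,Rm
a=np.deg2rad(42.1)
RG=R.from_matrix(np.array([[-np.sin(a),np.cos(a),0],[np.cos(a),np.sin(a),0],[0,0,-1]]).T)
E
python3 - <<'E'
from h import *
s=robot.sense();plan([209,-508.7,207.5],R.from_quat(s["orientation"]),[489,14,190],RG,16,8.5)
E
```

```text
[[[2.86, -2.36, 0.11], [-0.0, -0.0, -6.9], 8.5], [[3.12, -2.0, 0.11], [-0.0, -0.0, -6.9], 8.5], [[3.34, -1.61, 0.11], [-0.0, -0.0, -6.9], 8.5], [[3.51, -1.19, 0.11], [-0.0, -0.0, -6.9], 8.5], [[3.63, -0.76, 0.12], [-0.0, -0.0, -6.8], 8.5], [[3.69, -0.33, 0.11], [-0.0, -0.0, -6.9], 8.5], [[3.7, 0.12, 0.12], [-0.0, -0.0, -6.8], 8.5], [[3.66, 0.56, 0.11], [-0.0, -0.0, -6.9], 8.5], [[3.57, 0.99, 0.12], [-0.0, -0.0, -6.8], 8.5], [[3.43, 1.41, 0.11], [-0.0, -0.0, -6.9], 8.5], [[3.23, 1.81, 0.12], [-0.0, -0.0, -6.8], 8.5], [[3.0, 2.18, 0.11], [0.0, -0.0, -6.9], 8.5], [[2.71, 2.52, 0.12], [0.0, -0.0, -6.8], 8.5], [[2.4, 2.83, 0.11], [0.0, -0.0, -6.9], 8.5], [[2.04, 3.1, 0.12], [0.0, -0.1, -6.8], 8.5], [[1.66, 3.31, 0.11], [0.0, -0.0, -6.9], 8.5]]
```

play_rows(targets=[[[2.9,-2.4,0.1],[0,0,-6.9],8.5],[[3.1,-2.0,0.1],[0,0,-6.9],8.5],[[3.3,-1.6,0.1],[0,0,-6.9],8.5],[[3.5,-1.2,0.1],[0,0,-6.9],8.5],[[3.6,-0.8,0.1],[0,0,-6.8],8.5],[[3.7,-0.3,0.1],[0,0,-6.9],8.5],[[3.7,0.1,0.1],[0,0,-6.8],8.5],[[3.7,0.6,0.1],[0,0,-6.9],8.5]])

```text
time: 1.1
tool_pos: [348.9, -245.8, 199.1]
orientation: [0.78, 0.626, -0.0, -0.0]
force: [0.3, 0.1, 0.2]
finger_gap: 84.8
grasp_force: 0.0
```

play_rows(targets=[[[3.6,1.0,0.1],[0,0,-6.8],8.5],[[3.4,1.4,0.1],[0,0,-6.9],8.5],[[3.2,1.8,0.1],[0,0,-6.8],8.5],[[3.0,2.2,0.1],[0,0,-6.9],8.5],[[2.7,2.5,0.1],[0,0,-6.8],8.5],[[2.4,2.8,0.1],[0,0,-6.9],8.5],[[2.0,3.1,0.1],[0,0,-6.8],8.5],[[0,0,0],[0,0,0],8.5]])

```text
time: 2.1
tool_pos: [471.7, -15.5, 192.2]
orientation: [0.457, 0.889, 0.001, -0.001]
force: [-1.2, -0.4, 0.7]
finger_gap: 85.1
grasp_force: 0.0
```

Run:
```python
from h import *
s=robot.sense();Rm=R.from_quat(s["orientation"]);print(s["tool_pos"],s["joint_pos"],(Rm.inv()*RG).as_rotvec(degrees=True))
print(Rm.inv().apply(np.array([489,14,87])-s["tool_pos"]))
p,d=robot.camera("top");P=pts("top",p,d);z=P[...,2];print(z[258,338])
cv2.imwrite("pics/t1.png",np.hstack([p[180:330,250:450,::-1]]).repeat(3,0).repeat(3,1))
```

```text
[471.68459074 -15.51422082 192.1704986 ] [ 0.51796098  0.20863268 -0.60787964  1.72140739  0.12237998  1.25040444
  0.5032425 ] [ 0.07731175 -0.11711722 -6.48244425]
[ 13.68615112  31.13483868 105.23809905]
3.111298797881318
```

play_rows(targets=[[[0.7,1.6,0],[0,0,-3.2],8.5],[[0.7,1.5,0],[0,0,-3.3],8.5],[[0,0,1.5],[0,0,0],8.5],[[0,0,2.0],[0,0,0],8.5],[[0,0,2.0],[0,0,0],8.5],[[0,0,0],[0,0,0],8.5]])

```text
time: 2.9
tool_pos: [485.4, 9.7, 135.1]
orientation: [0.409, 0.912, -0.001, -0.002]
force: [-0.0, -0.0, -0.6]
finger_gap: 84.7
grasp_force: 0.0
```

Run:
```python
from h import *
s=robot.sense();Rm=R.from_quat(s["orientation"]);print(s["tool_pos"],(Rm.inv()*RG).as_rotvec(degrees=True))
print(Rm.inv().apply(np.array([489,14,87])-s["tool_pos"]))
p,d=robot.camera("scene")
cv2.imwrite("pics/s1.png",p[160:310,250:450,::-1].repeat(4,0).repeat(4,1))
```

```text
[485.40907075   9.72666122 135.14238399] [-0.251341   -0.19636353 -0.39442926]
[ 0.63707853  5.73566275 48.12007519]
```

View pics/s1.png

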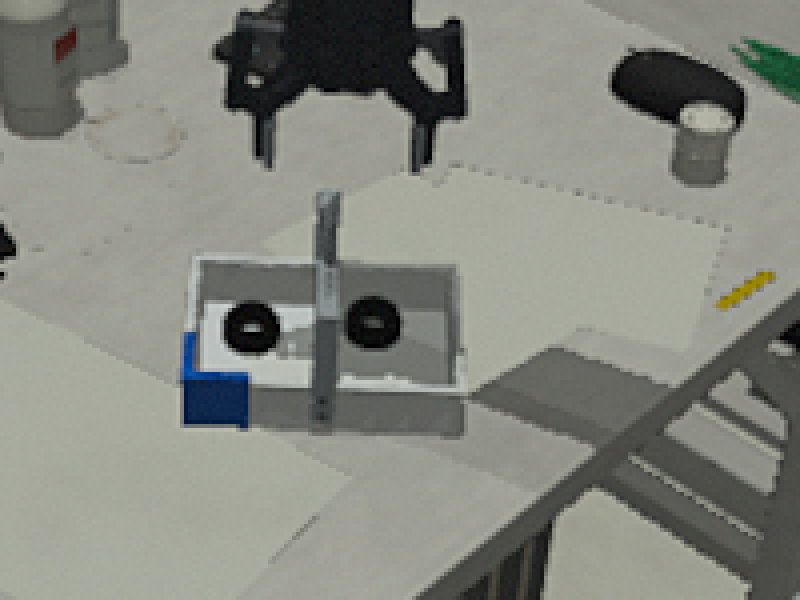

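Run:
```python
from h import *
f=lambda P:(proj("scene",P)-[250,160])*4
for P in([489,14,103],[489,14,0],[485.4,9.7,137]):print(P,f(P))
ax=np.array([np.cos(a),np.sin(a),0])
for s in(-43,43):print(f(np.array([485.4,9.7,137])+s*ax))
u=np.array([-np.sin(a),np.cos(a),0])
for s in(-62,62):print(f(np.array([489,14,103])+s*u))
print(f(np.array([489,14,40])+89*ax+62*u))
```

```text
[489, 14, 103] [326.90647517 248.61449641]
[489, 14, 0] [320.10877491 366.67110137]
[485.4, 9.7, 137] [338.04506925 206.81403643]
[405.81211322 209.47505085]
[270.3859354  204.15725933]
[327.78432188 189.64494908]
[325.96907713 311.58441721]
[183.15380687 379.96086507]
```

Run:
```python
from h import *
s=robot.sense();print(s["tool_pos"],s["time"])
ax=np.array([np.cos(a),np.sin(a),0]);u=np.array([-np.sin(a),np.cos(a),0])
for n in("scene","top"):
    p,d=robot.camera(n);P=pts(n,p,d);m=(d>0)&(np.linalg.norm(P[...,:2]-s["tool_pos"][:2],axis=-1)<110)&(P[...,2]>112)&(P[...,2]<330)
    q=P[m];t=(q-s["tool_pos"]);A=t@ax;B=t@u
    for lo in range(115,300,15):
        k=(q[:,2]>=lo)&(q[:,2]<lo+15)
        if k.any():print(n,lo,k.sum(),"A",np.round([A[k].min(),np.median(A[k]),A[k].max()]),"B",np.round([B[k].min(),np.median(B[k]),B[k].max()]))
```

```text
[486.61561242  10.01105157 136.43076606] 2.95
scene 160 2 A [-43. -43. -43.] B [7. 7. 7.]
scene 175 44 A [-55.  44.  57.] B [ 5. 10. 19.]
scene 190 67 A [-54. -41.  57.] B [-5.  9. 15.]
scene 205 65 A [-67.  45.  72.] B [-9. 10. 18.]
scene 220 200 A [-71.  13.  75.] B [-14.  10.  19.]
scene 235 240 A [-70.   1.  73.] B [-16.  12.  21.]
scene 250 259 A [-69.   3.  71.] B [-9. 12. 23.]
scene 265 299 A [-65.   6.  70.] B [-12.   9.  23.]
scene 280 83 A [-36.   3.  38.] B [ 3. 29. 40.]
scene 295 174 A [-35.   3.  39.] B [ 3. 32. 42.]
top 175 2 A [46. 47. 48.] B [10. 10. 10.]
top 190 2 A [49. 49. 49.] B [10. 10. 10.]
top 205 1 A [59. 59. 59.] B [6. 6. 6.]
top 220 15 A [49. 56. 75.] B [ 9. 11. 13.]
top 235 6 A [62. 67. 71.] B [ 9. 11. 11.]
top 250 7 A [56. 65. 70.] B [10. 11. 11.]
top 265 18 A [59. 63. 69.] B [ 5. 10. 13.]
top 280 3 A [ 4. 15. 65.] B [11. 34. 37.]
top 295 10 A [-2.  6. 20.] B [32. 37. 37.]
```

Run:
```python
from h import *
p0=np.load("scene0.npz")["p"];p,d=robot.camera("scene")
df=np.abs(p.astype(int)-p0).max(2)[160:310,250:450].clip(0,85)*3
o=np.hstack([p[160:260,280:380,::-1],np.dstack([df[:100,30:130]]*3)]).astype(np.uint8)
cv2.imwrite("pics/s2.png",cv2.resize(o,None,fx=4,fy=4,interpolation=0)); print(robot.sense()["finger_gap"],robot.sense()["tool_pos"])
```

```text
84.80265364910323 [488.32221932  10.42425759 138.20092634]
```

View pics/s2.png

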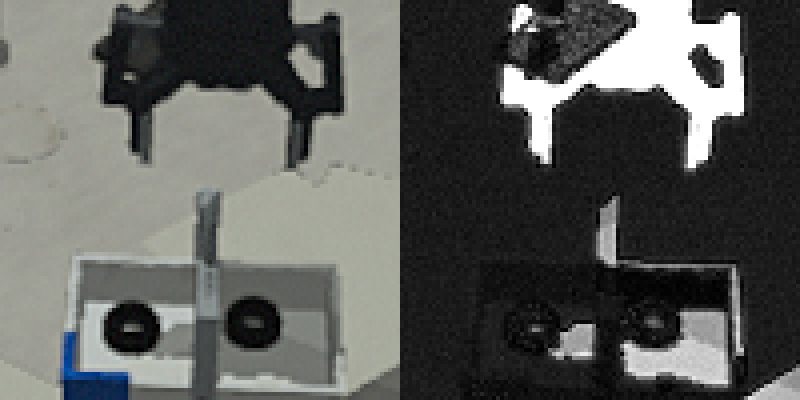

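The fingertips appear at about (350,200) full-frame, roughly 30 mm higher than the reported TCP height implies. I'll check whether the pose readings drift.

Run:
```python
from h import *
np.set_printoptions(precision=4,suppress=True)
ax=np.array([np.cos(a),np.sin(a),0]);u=np.array([-np.sin(a),np.cos(a),0])
for i in range(3):
    p,d=robot.camera("scene");s=robot.sense();print(s["time"],s["tool_pos"],s["joint_pos"],s["qvel"])
P=pts("scene",p,d)
# fingertip pixels (crop /4 + offset)
for uv in((280+141/4,160+163/4),(280+297/4,160+167/4)):
    v,w=int(uv[1])-2,int(uv[0]);print(uv,P[v-2:v+2,w-2:w+2,2].round(0).tolist())
    for z in(137,168):
        q=ray("scene",uv,z)-s["tool_pos"];print(z,"A",q@ax,"B",q@u)
```

```text
3.15 [488.3896  10.4723 138.2917] [ 0.4548  0.2971 -0.6267  1.7665  0.1908  1.1374  0.4969] [-0.0006 -0.0025 -0.0001 -0.0005  0.0024 -0.0004 -0.0019]
3.2 [488.3485  10.4883 138.2513] [ 0.4548  0.2971 -0.6267  1.7666  0.1908  1.1373  0.4968] [-0.0001  0.0007  0.0002  0.0034 -0.0001 -0.0012 -0.0006]
3.25 [488.2703  10.471  138.195 ] [ 0.4548  0.2972 -0.6266  1.7667  0.1908  1.1373  0.4969] [-0.0006  0.0029  0.0017  0.0045 -0.001  -0.0005  0.0006]
(315.25, 200.75) [[187.0, 189.0, 192.0, 194.0], [188.0, 1019.0, 188.0, 187.0], [181.0, 184.0, 187.0, 184.0], [1.0, 182.0, 183.0, 182.0]]
137 A 47.69190822858097 B -41.482797380433055
168 A 47.17914161032109 B -0.5926328370060132
(354.25, 201.75) [[193.0, 192.0, 190.0, 189.0], [192.0, 190.0, 185.0, 188.0], [186.0, 186.0, 183.0, 185.0], [183.0, 182.0, 182.0, 183.0]]
137 A -53.697491873108966 B -43.68445988020757
168 A -50.64580540157455 B -2.7168935305550272
```

play_rows(targets=[[[0.1,0.2,1.5],[0,0,-0.2],8.5],[[0.1,0.1,2.0],[0,0,0],8.5],[[0,0,1.4],[0,0,0],8.5],[[0,0,0],[0,0,0],8.5],[[0,0,0],[0,0,0],8.5]])

```text
time: 3.88
tool_pos: [489.1, 14.1, 88.8]
orientation: [0.407, 0.913, 0.0, 0.0]
force: [0.6, 0.2, 0.8]
finger_gap: 85.2
grasp_force: 0.0
```

Run:
```python
from h import *
p0=np.load("scene0.npz")["p"];p,d=robot.camera("scene")
df=np.abs(p.astype(int)-p0).max(2)[160:260,280:380].clip(0,85)*3
o=np.hstack([p[160:260,280:380,::-1],np.dstack([df]*3)]).astype(np.uint8)
cv2.imwrite("pics/s3.png",cv2.resize(o,None,fx=4,fy=4,interpolation=0)); s=robot.sense();print(s["tool_pos"],s["joint_pos"],s["force"])
for z in(85,103,118):print(z,(proj("scene",[489,14,z])-[280,160])*4)
P=pts("scene",p,d);z=P[...,2];np.set_printoptions(linewidth=200)
ax=np.array([np.cos(a),np.sin(a),0]);u=np.array([-np.sin(a),np.cos(a),0]);t=P-s["tool_pos"];A=t@ax;B=t@u
m=(d>0)&(abs(abs(A)-48)<15)&(abs(B)<20)&(z>60)
for sg in(-1,1):
    k=m&(A*sg>0);print(sg,np.sort(z[k])[:8].round(),np.percentile(A[k&(z<z[k].min()+20)],[5,50,95]))
```

```text
[489.25215664  14.07754757  89.05035122] [ 0.4278352   0.35578275 -0.61236807  1.82898741  0.23613056  1.02858975
  0.45421594] [ 1.0741768   0.40934911 -0.23269419]
85 [205.67387795 270.02118356]
103 [206.90647517 248.61449641]
118 [207.94884987 230.51143022]
-1 [129. 129. 129. 130. 131. 132. 133. 134.] [-53.72290418 -47.41769817 -42.27733984]
1 [127. 129. 131. 131. 133. 133. 133. 134.] [43.72172551 49.87715769 56.34475357]
```

View pics/s3.png

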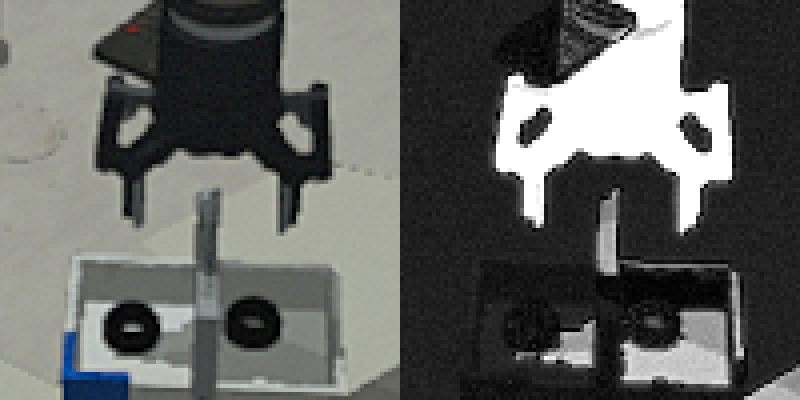

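The vision data says the tips are at about z = 118, still above the bar top, and the motion left no contact force. Descending 26 mm more is safe under either reading.

play_rows(targets=[[[0,0,1.3],[0,0,0],8.5],[[0,0,1.3],[0,0,0],8.5],[[0,0,0],[0,0,0],8.5],[[0,0,0],[0,0,0],8.5]])

```text
time: 4.42
tool_pos: [488.6, 14.1, 62.3]
orientation: [0.407, 0.913, 0.0, -0.0]
force: [0.2, 0.1, -0.3]
finger_gap: 84.7
grasp_force: 0.0
```

Run:
```python
from h import *
p0=np.load("scene0.npz")["p"];p,d=robot.camera("scene")
df=np.abs(p.astype(int)-p0).max(2)[160:260,280:380].clip(0,85)*3
o=np.hstack([p[160:260,280:380,::-1],np.dstack([df]*3)]).astype(np.uint8)
cv2.imwrite("pics/s4.png",cv2.resize(o,None,fx=4,fy=4,interpolation=0)); s=robot.sense();print(s["tool_pos"],s["force"])
```

```text
[488.83574356  14.08825191  62.60038527] [ 0.13078981 -0.39139577  0.70118389]
```

View pics/s4.png

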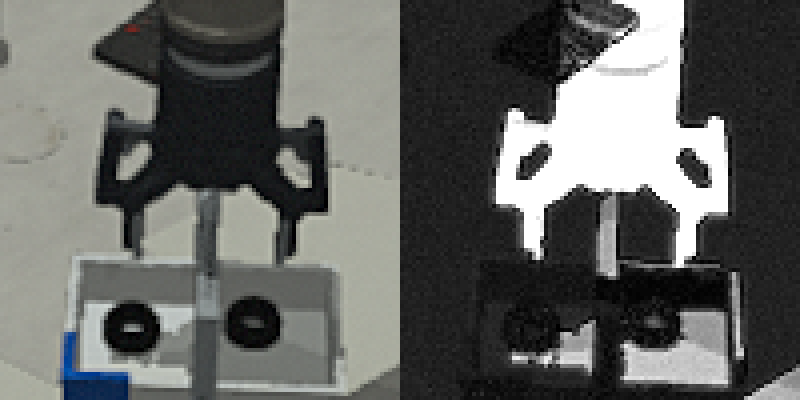

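Tips are now at crop (137,262) and (285,265), i.e. z ≈ 91, just below the bar's centre. After the forward swing the pads will cover the bar, so I'll close now.

play_rows(targets=[[[0,0,0],[0,0,0],3.0],[[0,0,0],[0,0,0],2.0],[[0,0,0],[0,0,0],0.5],[[0,0,0],[0,0,0],0],[[0,0,0],[0,0,0],0],[[0,0,0],[0,0,0],0]])

```text
time: 5.22
tool_pos: [488.9, 14.1, 62.8]
orientation: [0.407, 0.913, 0.0, 0.0]
force: [-0.8, -0.8, 1.6]
finger_gap: 12.4
grasp_force: 60.7
```

play_rows(targets=[[[0,0,-0.5],[0,0,0],0],[[0,0,-1.2],[0,0,0],0],[[0,0,-2.0],[0,0,0],0],[[0,0,-2.5],[0,0,0],0],[[0,0,-2.5],[0,0,0],0],[[0,0,-2.5],[0,0,0],0],[[0,0,-2.5],[0,0,0],0],[[0,0,-2.0],[0,0,0],0]])

```text
time: 6.22
tool_pos: [488.5, 14.2, 221.0]
orientation: [0.407, 0.913, 0.0, 0.0]
force: [-0.2, 0.4, -3.4]
finger_gap: 12.7
grasp_force: 60.1
```

play_rows(targets=[[[0,0,-1.0],[0,0,0],0],[[0,0,-0.3],[0,0,0],0],[[0,0,0],[0,0,0],0],[[0,0,0],[0,0,0],0],[[0,0,0],[0,0,0],0]])

```text
time: 6.85
tool_pos: [488.2, 13.9, 231.8]
orientation: [0.407, 0.913, -0.0, -0.001]
force: [-0.0, -0.2, -1.8]
finger_gap: 12.3
grasp_force: 60.0
```

Run:
```python
from h import *
p,d=robot.camera("scene")
cv2.imwrite("pics/s5.png",p[80:280,200:460,::-1].repeat(3,0).repeat(3,1)); s=robot.sense();print(s["tool_pos"],s["joint_pos"],s["force"])
```

```text
[488.31693601  13.97999597 232.00985231] [ 0.4709289   0.22585364 -0.64424862  1.60809633  0.1378918   1.354784
  0.54115107] [-1.09707837 -0.58704704 -2.61699661]
```

View pics/s5.png

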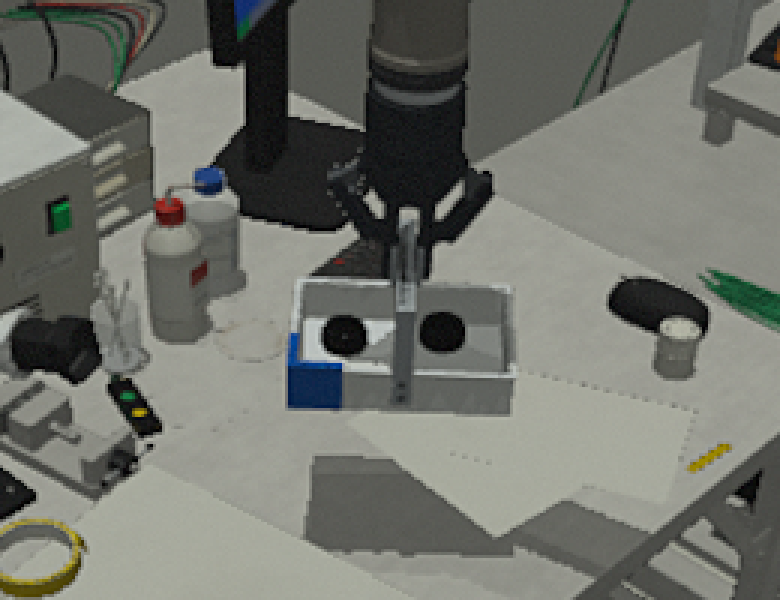

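The tray hangs level and clear, with rings at crop (343,335) and (442,332). Now I'll tilt gradually.

play_rows(targets=[[[0,0,0],[1,-1,0],0],[[0,0,0],[2,-2,0],0],[[0,0,0],[2,-2,0],0],[[0,0,0],[2,-2,0],0],[[0,0,0],[2,-2,0],0],[[0,0,0],[2,-2,0],0]])

```text
time: 7.65
tool_pos: [488.8, 14.9, 232.5]
orientation: [0.403, 0.905, -0.127, 0.049]
force: [-0.7, 0.8, -2.5]
finger_gap: 12.3
grasp_force: 60.0
```

Run:
```python
from h import *
s=robot.sense();Rm=R.from_quat(s["orientation"]);print(s["tool_pos"],s["joint_pos"],(RG.inv()*Rm).as_rotvec(degrees=True))
```

```text
[488.79917142  14.89587768 232.54543035] [ 0.24644042  0.27970994 -0.65027345  1.58477278  0.41582358  1.4659911
  0.26569448] [ 11.02950415 -11.06255186   0.12354633]
```

Tilting correctly (15.6°). I'll continue to about 31°.

play_rows(targets=[[[0,0,0],[2,-2,0],0],[[0,0,0],[2,-2,0],0],[[0,0,0],[2,-2,0],0],[[0,0,0],[2,-2,0],0],[[0,0,0],[2,-2,0],0],[[0,0,0],[1,-1,0],0],[[0,0,0],[0,0,0],0],[[0,0,0],[0,0,0],0]])

```text
time: 8.65
tool_pos: [488.8, 13.8, 232.7]
orientation: [0.393, 0.88, -0.25, 0.096]
force: [-0.9, -0.8, -2.2]
finger_gap: 12.4
grasp_force: 60.1
```

play_rows(targets=[[[0,0,0],[0,0,0],0],[[0,0,0],[0,0,0],0],[[0,0,0],[0,0,0],0],[[0,0,0],[0,0,0],0],[[0,0,0],[0,0,0],0],[[0,0,0],[0,0,0],0],[[0,0,0],[0,0,0],0],[[0,0,0],[0,0,0],0]])

```text
time: 9.65
tool_pos: [488.6, 14.0, 232.5]
orientation: [0.392, 0.88, -0.25, 0.096]
force: [0.1, -0.4, -2.7]
finger_gap: 12.5
grasp_force: 60.1
```

Run:
```python
from h import *
s=robot.sense();Rm=R.from_quat(s["orientation"]);print(s["tool_pos"],s["joint_pos"],(RG.inv()*Rm).as_rotvec(degrees=True))
o=[]
for n in("scene","top"):
    p,d=robot.camera(n);np.savez(n+"1.npz",p=p,d=d);o.append(p[100:300,230:430,::-1] if n=="scene" else p[150:350,230:430,::-1])
cv2.imwrite("pics/s6.png",cv2.resize(np.hstack(o),None,fx=2,fy=2))
```

```text
[488.61978504  13.99452324 232.49486572] [ 0.03022167  0.38307903 -0.62992451  1.56270748  0.64417601  1.63200532
  0.04767543] [ 22.0311975  -21.9703918    0.15817183]
```

View pics/s6.png

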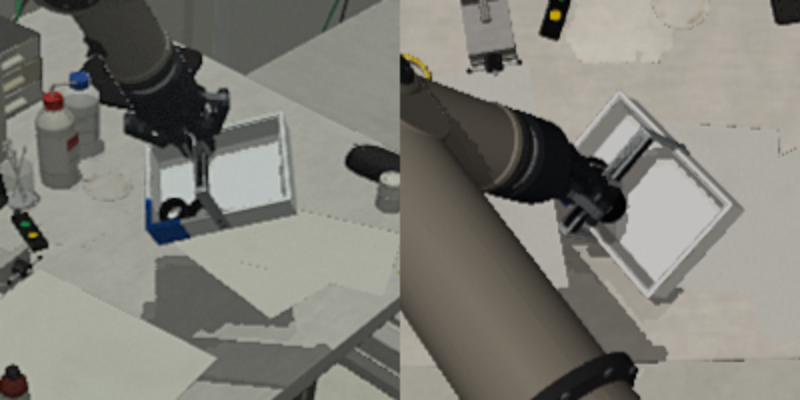

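Run:
```python
from h import *
s=robot.sense();Rm=R.from_quat(s["orientation"]);T=Rm*RG.inv()*R.from_euler("z",42.1,degrees=True)
O=s["tool_pos"]+Rm.apply([0,0,62.7])
p=np.load("scene1.npz")["p"];pf=p.astype(int)
c=robot.calibration("scene");E=c["extrinsics"];cam=T.inv().apply(E[:3,3]-O)
def uv2t(uv,h):
    D=T.inv().apply(E[:3,:3]@np.linalg.solve(c["intrinsics"],np.r_[uv,1.]));return cam+D*(h-cam[2])/D[2]
f=lambda P:proj("scene",O+T.apply(P))
for P in([89,62,40],[-89,62,40],[-89,-62,40],[89,-62,40]):print(P,(f(P)-[230,100])*2, (O+T.apply(P))[2])
dark=(pf.sum(2)<110);m=np.zeros_like(dark)
poly=np.array([f(P) for P in([85,58,8],[-85,58,8],[-85,-58,8],[85,-58,8])]).round().astype(int)
mk=np.zeros(dark.shape,np.uint8);cv2.fillPoly(mk,[poly],1)
n,l,st,ce=cv2.connectedComponentsWithStats((dark&(mk>0)).astype(np.uint8))
for i in range(1,n):
    if st[i,4]>8:print(st[i],(ce[i]-[230,100])*2,uv2t(ce[i],13))
# draw predicted ring tops for reference
im=p.copy();
for C,col in(((65,38),(255,0,0)),((25,38),(0,255,0))):
    q=np.array([f([C[0]+20*np.cos(t),C[1]+20*np.sin(t),22]) for t in np.linspace(0,6.28,40)]);cv2.polylines(im,[(q*16).round().astype(int)],True,col,1,cv2.LINE_AA,4)
o=np.hstack([x[170:225,285:360,::-1] for x in(p,im)]);cv2.imwrite("pics/s7.png",cv2.resize(o,None,fx=5,fy=5,interpolation=0))
```

```text
[89, 62, 40] [148.48640994 229.65990102] 157.88421819864843
[-89, 62, 40] [288.46907533 199.12342664] 222.92382293968183
[-89, -62, 40] [280.38105189 113.2285484 ] 268.23034297812495
[89, -62, 40] [146.46547592 145.88002987] 203.19073823709155
[329 180   2  13  25] [198.96 171.52] [ 28.86158669 -23.30136224  13.        ]
[310 199  21  12 125] [178.752 207.984] [57.94197596 23.5941011  13.        ]
[315 212   8   7  23] [177.39130435 230.08695652] [60.882449   54.96770191 13.        ]
[310 214   5   5  12] [164.         230.83333333] [78.67532187 51.89332578 13.        ]
```

View pics/s7.png

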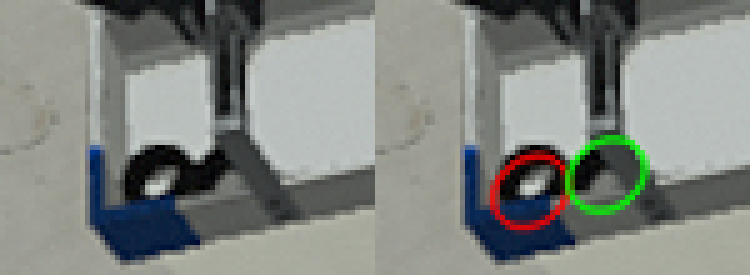

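Ring 1 sits near the corner at crop (160,183). Ring 2 is touching it along the long wall, partly behind the strap at (210,168). I'll add a little tilt to seat them, then let things settle.

play_rows(targets=[[[0,0,0],[2,-2,0],0],[[0,0,0],[2,-2,0],0],[[0,0,0],[1,-1,0],0],[[0,0,0],[0,0,0],0],[[0,0,0],[0,0,0],0],[[0,0,0],[0,0,0],0],[[0,0,0],[0,0,0],0],[[0,0,0],[0,0,0],0]])

```text
time: 10.75
tool_pos: [488.7, 13.8, 232.7]
orientation: [0.385, 0.863, -0.305, 0.117]
force: [-0.2, -0.5, -2.8]
finger_gap: 12.5
grasp_force: 60.1
```

play_rows(targets=[[[0,0,0],[0,0,0],0],[[0,0,0],[0,0,0],0],[[0,0,0],[0,0,0],0],[[0,0,0],[0,0,0],0],[[0,0,0],[0,0,0],0],[[0,0,0],[0,0,0],0]])

```text
time: 11.5
tool_pos: [488.6, 14.0, 232.5]
orientation: [0.385, 0.863, -0.305, 0.117]
force: [-0.4, -0.6, -2.7]
finger_gap: 12.5
grasp_force: 60.1
```

Run:
```python
from h import *
s=robot.sense();Rm=R.from_quat(s["orientation"]);T=Rm*RG.inv()*R.from_euler("z",42.1,degrees=True)
O=s["tool_pos"]+Rm.apply([0,0,62.7]);print(s["joint_pos"],"tilt",np.degrees(np.arccos(T.as_matrix()[2,2])),"corner z",(O+T.apply([85,58,4]))[2])
p,d=robot.camera("scene");f=lambda P:proj("scene",O+T.apply(P))
im=p.copy()
for C,col in(((65,38),(255,0,0)),((25,38),(0,255,0))):
    q=np.array([f([C[0]+20*np.cos(t),C[1]+20*np.sin(t),22]) for t in np.linspace(0,6.28,40)]);cv2.polylines(im,[(q*16).round().astype(int)],True,col,1,cv2.LINE_AA,4)
o=np.hstack([x[165:235,285:360,::-1] for x in(p,im)]);cv2.imwrite("pics/s8.png",cv2.resize(o,None,fx=5,fy=5,interpolation=0))
```

```text
[-0.06081452  0.44093861 -0.61085373  1.55302511  0.72857227  1.71408976
 -0.03066702] tilt 38.185107087685736 corner z 123.82438468138349
```

View pics/s8.png

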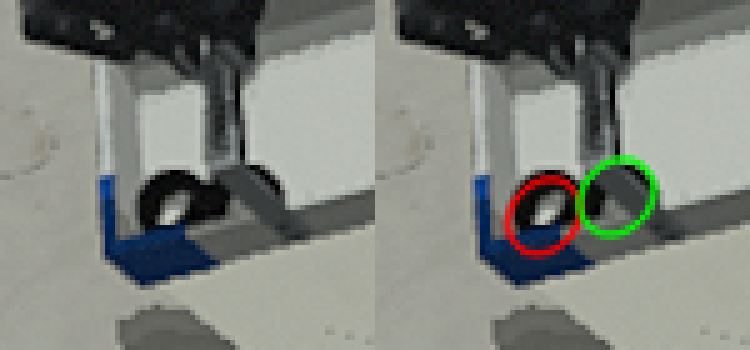

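Ring 1 is in the corner at (172,205). Ring 2 is beside it along the long wall and matches the 63 mm position drawn at (240,197).

```bash
python3 -c "
from workcell import robot
print(robot.finish_job())"
```

```text
the job is handed in; nothing more can be done
None
```

I handed the job in with the tray held up and tilted 38° towards its blue corner, which is about 124 mm above the bench. Both rings looked at rest there, one in the corner and the other touching it at about 63 mm. The arm kept well clear of the bystanders, though I didn't re-measure them, and the hand-in returned no verdict.

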